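# Nest the bean trays in the blow-dry dock and latch it

## Task

Get the washed bean-shaped paint trays ready for drying: swing the dock's latch fully open and draw the sled fully out, then, with the sled out, nest every tray lying on the bench in the sled's pocket as one stack, each turned so that its outline matches the one below and it sits fully down and level. Then push the sled with the stack fully home to the blower and only then swing the latch fully shut behind it. Leave the spray can, tape roll and mixing cup standing where they are.

Things in the scene. Friction and masses are not known exactly. Their poses are not given: they have to be found in the camera images.
- dock: Blow-dry dock fixed to the bench: grey base plate 225 x 400 x 8 mm with a white blower box 200 mm wide, 85 mm deep, 160 mm high standing at its +y end (blower face 185 mm from the origin along +y). Origin: on the bench under the slide's middle line; z up, y along the slide towards the blower, x across.
- sled (a joint): Slide of the blue-painted steel sled, in m: 0 = fully home at the blower, 0.12 = drawn fully out (towards the dock's -y). Rubs with about 3 N, stays where left. Its deck (150 x 150 mm, top 20 mm above the bench) carries a bean-shaped pocket of the trays' outline; a tongue leads to the handle.
- sled_seat (a point): Point on the sled where the origin of a tray seated in the pocket comes to lie, 24 mm above the bench; x along the bean, +y to its hollow side, which faces the blower. Pocket rim 54 mm across, top 40 mm above the bench, walls 4 mm, inside depth 20 mm. At home it lies 90 mm along the dock's +y from the dock's origin.
- sled_hollow (a point): Top of the pocket's rim in the middle of its hollow (concave) side, 27 mm along +y from the bean's middle.
- sled_handle (a point): Top centre of the sled's handle, an upright black post 18 mm in diameter and 62 mm high, its top 82 mm above the bench, 150 mm from the pocket's middle along the dock's -y. Pinch it from above.
- latch (a joint): Hinge of the latch bar, in rad: 0 = shut (bar along the dock's +x, across behind the sled's deck, 2.5 mm clear), 1.6 = fully open (bar along the dock's -y); turns clockwise from above to open, stays where left (0.12 Nm). Bar and deck collide: the sled slides only with the latch beyond 1.35, the latch shuts only with the sled home.
- latch_hinge (a point): On the latch's vertical hinge axis (fixed to the dock), 80 mm above the bench.
- latch_knob (a point): Top centre of the latch's knob, an upright black post 16 mm in diameter and 56 mm high on the bar, 75 mm from the hinge axis, its top 80 mm above the bench.
- tray0: Bean-shaped (kidney) aluminium tray, open on top, 150 g, 138 x 68 x 38 mm. Rim band at heights 16 to 38 mm, walls 4 mm, 54 mm across its waist between parallel outer faces (35 mm long on the hollow side): grip there from above across y. Foot below the rim 16 mm high. Origin: underside, middle of the waist; x along the bean, +y to its hollow side (both ends bend 30 deg to +y), z up. May be absent.
- tray0_hollow (a point): Rim top of tray0 in the middle of its hollow side: 27 mm along its +y, 38 mm up. Trays nest only one way round: the foot (2 mm narrower per side than the inside of a rim, its lower 8 mm 6 mm narrower) drops into the rim below until rim rests on rim, so each nested tray stands 22 mm above the one below.
- tray1: Bean-shaped aluminium tray, same as tray0. Origin: underside, middle of the waist; x along the bean, +y to its hollow side (both ends bend 30 deg to +y), z up. May be absent.
- tray1_hollow (a point): Rim top of tray1 in the middle of its hollow side: 27 mm along its +y, 38 mm up.
- tray2: Bean-shaped aluminium tray, same as tray0. Origin: underside, middle of the waist; x along the bean, +y to its hollow side (both ends bend 30 deg to +y), z up. May be absent.
- tray2_hollow (a point): Rim top of tray2 in the middle of its hollow side: 27 mm along its +y, 38 mm up.
- tray3: Bean-shaped aluminium tray, same as tray0. Origin: underside, middle of the waist; x along the bean, +y to its hollow side (both ends bend 30 deg to +y), z up. May be absent.
- tray3_hollow (a point): Rim top of tray3 in the middle of its hollow side: 27 mm along its +y, 38 mm up.
- spray_can: Bystander: grey spray can 60 mm in diameter, 170 mm high. Origin at its underside.
- tape_roll: Bystander: roll of tape 96 mm in diameter, 36 mm high, lying flat. Origin at its underside.
- mixing_cup: Bystander: grey plastic mixing cup 74 mm across, 85 mm high. Origin at its underside.

How it is judged:
On the way, in this order (a step that is already met when the one before it is completed fails the run):
1. latch swung open and sled drawn fully out (value of joint latch above 1.3 rad and value of joint sled above 0.11 m), for 0.2 s.
2. every tray nested in the sled's pocket as one stack, sled still out (horizontal distance between each of tray0, tray1, tray2, tray3 and sled_seat below 0.011 m and horizontal distance between each of tray0_hollow, tray1_hollow, tray2_hollow, tray3_hollow and sled_hollow below 0.013 m and angle between each of tray0, tray1, tray2, tray3's own z axis and vertical below 0.05 rad and (z of tray0 in the frame of sled_seat between -0.004 and 0.004 m or z of tray0 in the frame of sled_seat between 0.018 and 0.026 m or z of tray0 in the frame of sled_seat between 0.04 and 0.048 m or z of tray0 in the frame of sled_seat between 0.062 and 0.07 m) and (z of tray1 in the frame of sled_seat between -0.004 and 0.004 m or z of tray1 in the frame of sled_seat between 0.018 and 0.026 m or z of tray1 in the frame of sled_seat between 0.04 and 0.048 m or z of tray1 in the frame of sled_seat between 0.062 and 0.07 m) and (z of tray2 in the frame of sled_seat between -0.004 and 0.004 m or z of tray2 in the frame of sled_seat between 0.018 and 0.026 m or z of tray2 in the frame of sled_seat between 0.04 and 0.048 m or z of tray2 in the frame of sled_seat between 0.062 and 0.07 m) and (z of tray3 in the frame of sled_seat between -0.004 and 0.004 m or z of tray3 in the frame of sled_seat between 0.018 and 0.026 m or z of tray3 in the frame of sled_seat between 0.04 and 0.048 m or z of tray3 in the frame of sled_seat between 0.062 and 0.07 m) and value of joint sled above 0.09 m), for 0.2 s.
3. sled pushed fully home (value of joint sled below 0.006 m and value of joint latch above 0.5 rad), for 0.2 s.
4. latch swung fully shut (value of joint sled below 0.006 m and value of joint latch below 0.09 rad), for 0.2 s.
At the end, for the whole second after the job is handed in: All present trays nested as one stack in the pocket (within 11 mm sideways, hollow sides within 13 mm, level within 0.05 rad, height within 4 mm of a multiple of 22 mm above the seat), at rest; sled home (under 6 mm), latch shut (under 0.09 rad) (all of step 4 and horizontal distance between each of tray0, tray1, tray2, tray3 and sled_seat below 0.011 m and horizontal distance between each of tray0_hollow, tray1_hollow, tray2_hollow, tray3_hollow and sled_hollow below 0.013 m and angle between each of tray0, tray1, tray2, tray3's own z axis and vertical below 0.05 rad and (z of tray0 in the frame of sled_seat between -0.004 and 0.004 m or z of tray0 in the frame of sled_seat between 0.018 and 0.026 m or z of tray0 in the frame of sled_seat between 0.04 and 0.048 m or z of tray0 in the frame of sled_seat between 0.062 and 0.07 m) and (z of tray1 in the frame of sled_seat between -0.004 and 0.004 m or z of tray1 in the frame of sled_seat between 0.018 and 0.026 m or z of tray1 in the frame of sled_seat between 0.04 and 0.048 m or z of tray1 in the frame of sled_seat between 0.062 and 0.07 m) and (z of tray2 in the frame of sled_seat between -0.004 and 0.004 m or z of tray2 in the frame of sled_seat between 0.018 and 0.026 m or z of tray2 in the frame of sled_seat between 0.04 and 0.048 m or z of tray2 in the frame of sled_seat between 0.062 and 0.07 m) and (z of tray3 in the frame of sled_seat between -0.004 and 0.004 m or z of tray3 in the frame of sled_seat between 0.018 and 0.026 m or z of tray3 in the frame of sled_seat between 0.04 and 0.048 m or z of tray3 in the frame of sled_seat between 0.062 and 0.07 m) and linear speed of each of tray0, tray1, tray2, tray3 below 0.02 m/s); the robot touches nothing.
It fails at once if the spray can shifted by more than 30 mm or toppled (distance of spray_can from where it was at the start of the episode above 0.03 m or angle between spray_can's own z axis and vertical above 0.5 rad).
It fails at once if the tape roll shifted by more than 30 mm or toppled (distance of tape_roll from where it was at the start of the episode above 0.03 m or angle between tape_roll's own z axis and vertical above 0.5 rad).
It fails at once if the mixing cup shifted by more than 30 mm or toppled (distance of mixing_cup from where it was at the start of the episode above 0.03 m or angle between mixing_cup's own z axis and vertical above 0.5 rad).
Of tray0, tray1, tray2, tray3 only 2 to 4 are there at a start; the rules pass over those that are not, and their reading is None.
At some moment in a run one of tray0, tray1, tray2, tray3 may be knocked a few centimetres aside while the robot is not near it.
Once in a run the grip may slacken for a moment while it holds something.
It also fails if it takes over 210 s, if anything falls off the work surface, if the arm or the gripper's body presses on something with over 40 N, if the wrist force passes 120 N, or if a joint passes its speed limit or range.

## Robot

A 6-joint arm with a two-finger parallel gripper is mounted at the origin on the work surface. World frame = base frame: x ahead of the robot, y to its left, z up, the work surface at z = 0. Lengths are in m, angles in rad, forces in N, time in s.
With the tool pointing down it reaches from about 0.35 to 0.975 m from the base axis. Payload 17.4 kg.
Tool frame: the origin (TCP) lies midway between the tips of the shut fingers; the grasp point (between the pads) lies behind it (ctrl.grip_depth is the z of the grasp point in the tool frame, in m); z points along the fingers, y is the line along which they close (so a half turn about z gives the same grasp; the last joint's range is limited). The gripper opens to 85 mm and grips with 20 to 120 N. Pads are 22 mm wide; open, the fingers measure 114 mm over their backs; the gripper's body (76 mm by 85 mm) begins 54 mm behind the grasp point. The pads swing forward as they close: fully open they stand 13 mm farther back than shut.
Start: joints at [1.302, 0.116, 1.442, -0, 1.584, -0.038], TCP at [0.154, 0.657, 0.231] pointing down, gripper open.
Joint ranges: [-2.83, 2.83], [-0.83, 2.19], [0.07, 2.5], [-1.14, 4.28], [0.01, 3], [-2.97, 2.97]. Speed limits (rad/s): [1.89, 1.89, 2.22, 3.14, 3.14, 3.14].

## Interface

Orientations are given as a unit quaternion [w, x, y, z].
In Python, from station import ctrl, snapshot gives the robot as it stands.
- The arm moves only by the shell command python3 -m jog 'ROWS'. ROWS is text: rows parted by semicolons, each of 5 numbers parted by spaces: the gripper command: -1 is fully open, 1 is shut, values between are in proportion, then the shift along the tool's x, y, z as a fraction of full scale, then the turn about the tool's z as a fraction of full scale. A call has exactly 5 rows; each row shifts and turns the commanded pose from where the row before left it, along the tool's axes as they then stand; what a row does not reach is not made up. Full scale, the value 1, is 0.15 m for a shift and 2 pi rad for a turn. A row lasts 1/10 s, in which the tool goes at most 50 mm and 8.59 degrees, less where a joint would pass 70% of its speed; a pose out of reach is approached as far as the arm can. A call with a number of a shift or a turn outside -1 to 1 is refused whole. A call with a gripper value outside its range is refused whole. The fingers move at their own pace and stop on an object; the grip force is fixed at half the most. Time passes only in rows, so rows that do not move let the fingers close, or fill a call up. It gives the time, the measured TCP pose, the force, the opening and the grip force at its end, in the units of the state.
- ctrl.sense(): the state, without advancing time (a new reading comes with each control period).
- snapshot(name): name is "side" or "top"; returns a dict with "image" (400x640x3 uint8, red, green, blue), "range_z" (400x640 float32, m along the optical axis (not along the pixel's ray), 0 where there is no reading), "camera_matrix" (3x3 intrinsics, pixels), "k1" (the pictures are not rectified: a ray, as slopes to the right and down, at radius r is drawn at 1 + k1 r^2 times it, then the intrinsics apply), "extrinsics" (4x4, takes a point from camera to world coordinates). Camera axes: x right, y down, z forward; pixel columns grow to the right and rows downward; lengths in m; the calibration is good to about 2 mm. A picture is of the moment at which its call begins.
- ctrl.close_job(): hands the job in; it is judged then, once.
The state is a dict: "time": time; "joints": joint angles; "joint_vel": joint speeds; "effort": joint torques, N m; "position": TCP position; "orientation": TCP orientation; "wrist_force": force on the tool from outside, world axes, zero at the start; "torque": the same for the moment, N m; "gripper_width": finger opening in m; "grip_force": force on a finger pad.
Only numpy, scipy, OpenCV 4.12 (cv2) and the standard library are available. Lean on these libraries where they do the work, as an engineer would, in place of code of your own. Each camera call takes 0.05 s, during which the arm holds its last target. There are 200 camera calls.

## Working session

There is one attempt and no reset: what is moved stays moved. The work goes in short steps, Python scripts to look and compute and a shell command to move; the robot and the scene stay as the last step left them, time stands still between calls to the robot, and variables do not carry over. Pictures are saved under pics/ and viewed, at most 14 in all, crops included, and the job is handed in when it is done.

```bash
ls; mkdir -p pics
cat > h.py <<'E'
import numpy as np, cv2
from station import ctrl, snapshot
def cloud(s):
    K=np.array(s["camera_matrix"]);k1=s["k1"];Z=np.array(s["range_z"])
    v,u=np.mgrid[0:Z.shape[0],0:Z.shape[1]].astype(float)
    p=cv2.undistortPoints(np.stack([u.ravel(),v.ravel()],1).reshape(-1,1,2),K,np.array([k1,0,0,0.])).reshape(-1,2)
    P=np.c_[p[:,0]*Z.ravel(),p[:,1]*Z.ravel(),Z.ravel()]
    T=np.array(s["extrinsics"])
    W=(P@T[:3,:3].T+T[:3,3]).reshape(Z.shape+(3,)); W[Z==0]=np.nan
    return W
E
python3 - <<'E'
from h import *
for n in("top","side"):
    s=snapshot(n); cv2.imwrite(f"pics/{n}0.png",s["image"][:,:,::-1]); np.save(f"{n}0.npy",cloud(s))
    print(n,np.round(s["extrinsics"],3).tolist(),s["k1"])
print(ctrl.sense(), ctrl.grip_depth)
E
```

```text
pics
top [[0.025, -0.983, 0.182, 0.436], [-1.0, -0.026, -0.002, -0.031], [0.007, -0.182, -0.983, 1.027], [0.0, 0.0, 0.0, 1.0]] -0.08293548746091313
side [[0.739, -0.349, 0.576, 0.066], [-0.674, -0.399, 0.622, -0.615], [0.013, -0.848, -0.53, 0.587], [0.0, 0.0, 0.0, 1.0]] -0.024374041354737183
{'time': 0.1, 'joints': array([ 1.30221968e+00,  1.16401871e-01,  1.44220932e+00,  8.01237840e-06,
        1.58399669e+00, -3.77851009e-02]), 'joint_vel': array([-0.00046542, -0.00053485, -0.00226247,  0.00030296, -0.00270864,
       -0.00094418]), 'effort': array([ 1.80657211e-03, -7.33654976e+01, -6.33800983e+01,  5.74420119e-05,
        5.16825006e-03,  7.62698448e-06]), 'position': array([0.15435462, 0.65693274, 0.23065363]), 'orientation': array([-8.14123588e-05,  1.15139774e-01,  9.93349171e-01, -5.01061388e-04]), 'wrist_force': array([ 0.03131642, -0.48413676,  0.77191685]), 'torque': array([ 0.00906007,  0.05895416, -0.05380413]), 'grip_force': 0.0, 'gripper_width': 0.08524546588319401} -0.0187
```

View pics/top0.png

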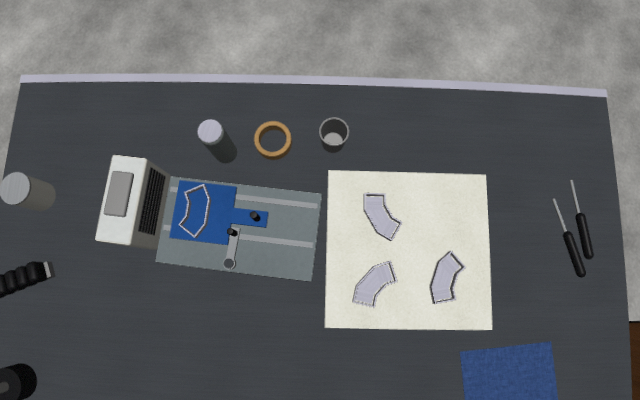

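View pics/side0.png

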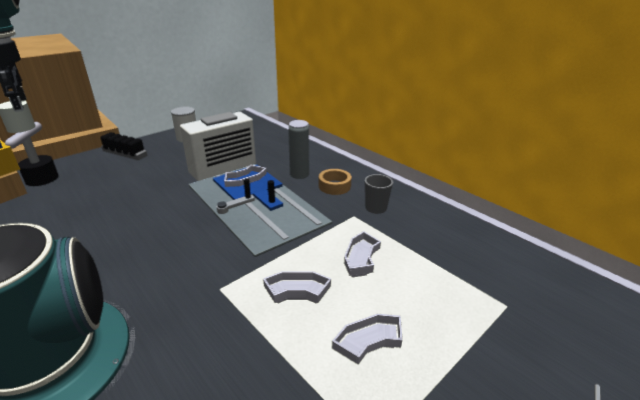

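```bash
cat >> h.py <<'E'
from scipy.optimize import least_squares
H=np.array([[17.5,27],[42,41.1],[69,-5.6],[32,-27]])/1000
OUT=np.r_[H,(H*[-1,1])[::-1]]
def sdist(p):
    a=OUT;b=np.roll(OUT,-1,0);d=b-a
    t=np.clip(((p[:,None]-a)*d).sum(2)/(d*d).sum(1),0,1)
    q=np.linalg.norm(p[:,None]-a-t[...,None]*d,axis=2).min(1)
    ins=np.array([cv2.pointPolygonTest((OUT*1000).astype(np.float32),(float(x)*1000,float(y)*1000),False) for x,y in p])
    return q*ins
def fit(P):
    "P Nx2 rim points -> x,y,yaw,rms"
    c=P.mean(0);best=None
    for a in np.arange(0,6.28,.52):
        def f(v):
            C,S=np.cos(v[2]),np.sin(v[2]);R=np.array([[C,-S],[S,C]])
            return sdist((P-v[:2])@R)-.002
        r=least_squares(f,[*c,a],loss="soft_l1",f_scale=.003,x_scale=[.01,.01,.1])
        if best is None or r.cost<best.cost: best=r
    return best.x,float(np.sqrt(np.mean(best.fun**2)))
def rim(W,box,z0,z1):
    u0,u1,v0,v1=box;w=W[v0:v1,u0:u1].reshape(-1,3)
    return w[(w[:,2]>z0)&(w[:,2]<z1)]
E
python3 - <<'E'
from h import *
W=np.load("top0.npy")
B={"A":(355,410,185,250),"B":(342,405,250,315),"C":(420,475,240,312),"pocket":(170,222,178,245)}
for n,b in B.items():
    w=rim(W,b,.030,.048);x,r=fit(w[:,:2]);print(n,len(w),np.round(np.median(w[:,2]),4),np.round(x,4),np.round(np.rad2deg(x[2]),1),"rms",round(r,4))
for n,b in {"handle":(245,265,208,224),"knob":(224,240,224,240),"hinge":(220,240,255,272)}.items():
    w=rim(W,b,.04,.1);print(n,len(w),w[:,2].max());w=w[w[:,2]>w[:,2].max()-.006];print(len(w),w.mean(0))
for n,b in {"can":(195,228,115,150),"roll":(250,295,118,160),"cup":(315,352,115,152)}.items():
    w=rim(W,b,.025,.3);w=w[w[:,2]>w[:,2].max()-.01];print(n,len(w),(w.min(0)+w.max(0))/2)
# free nav: blower
w=rim(W,(90,175,150,250),.12,.2);print(w.min(0),w.max(0))
E
for i in 1; do python3 -c "
import cv2;a=cv2.imread('pics/top0.png');cv2.imwrite('pics/c0.png',cv2.resize(a[145:290,90:330],None,fx=3.3,fy=3.3,interpolation=cv2.INTER_CUBIC))"; done
```

```text
A 274 0.0378 [ 0.5885 -0.1795  3.6671] 210.1 rms 0.0014
B 265 0.0376 [ 0.4231 -0.1643  2.4126] 138.2 rms 0.0014
C 318 0.0374 [ 0.4388 -0.3406  2.8183] 161.5 rms 0.0015
pocket 332 0.0391 [0.5897 0.2751 6.195 ] 354.9 rms 0.0015
handle 71 0.0865820531551551
39 [0.57623268 0.12575698 0.08258905]
knob 57 0.08369480797121753
33 [0.53575141 0.17924498 0.0803491 ]Traceback (most recent call last):
  File "<stdin>", line 7, in <module>
    return umr_maximum(a, axis, None, out, keepdims, initial, where)
ValueError: zero-size array to reduction operation maximum which has no identity
```

View pics/c0.png

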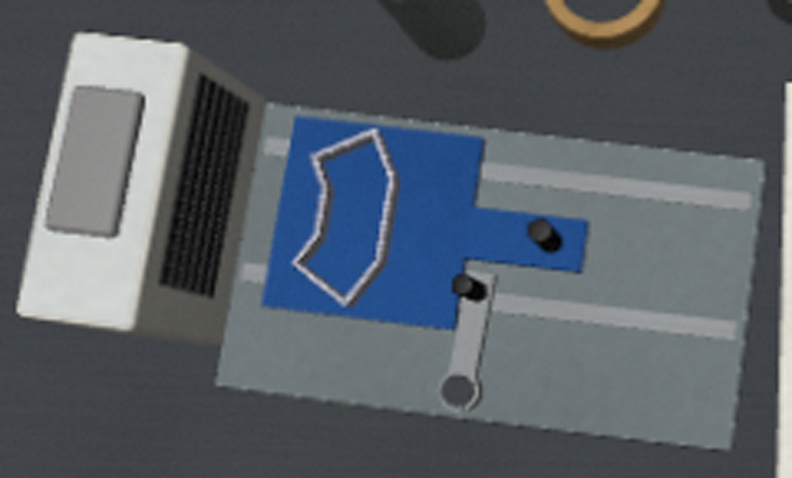

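```bash
cat >> h.py <<'E'
from scipy.spatial.transform import Rotation as Ro
def pose():
    s=ctrl.sense();q=s["orientation"];R=Ro.from_quat([*q[1:],q[0]]).as_matrix();return s,R
def plan(x,y,z,psi=None):
    "deltas in jog units: turn first, then shifts after turn"
    s,R=pose();p=s["position"];cur=np.rad2deg(np.arctan2(R[1,1],R[0,1]))
    if psi is None: psi=cur
    d=cur-psi; a=np.deg2rad(psi);ty=np.array([np.cos(a),np.sin(a)]);tx=np.array([-ty[1],ty[0]])
    e=np.array([x,y])-p[:2]
    print("psi %.2f turn deg %.2f units %.4f (mod: %.4f) | x %.4f y %.4f z %.4f units | z now %.4f w %.4f gf %.1f t %.1f"%(cur,d,d/360,((d+180)%360-180)/360,e@tx/.15,e@ty/.15,(p[2]-z)/.15,p[2],s["gripper_width"],s["grip_force"],s["time"]))
    return cur
E
python3 - <<'E'
from h import *
W=np.load("top0.npy")
for n,b in {"can":(195,228,115,150),"roll":(250,295,118,160),"cup":(315,352,115,152)}.items():
    w=rim(W,b,.025,.3);w=w[w[:,2]>w[:,2].max()-.01];print(n,len(w),(w.min(0)+w.max(0))/2)
w=rim(W,(90,175,150,250),.12,.2);print(w.min(0),w.max(0))
plan(.5358,.1792,.14,84.9)
E
```

```text
can 453 [0.75063352 0.22102445 0.16907822]
roll 453 [0.78260206 0.09540259 0.03742216]
cup 175 [ 0.78765493 -0.06000727  0.08517188]
[0.49032221 0.36152623 0.12007792] [0.69348889 0.46266009 0.17670638]
psi 76.78 turn deg -8.12 units -0.0226 (mod: -0.0226) | x -2.8160 y -2.9462 z 0.6044 units | z now 0.2307 w 0.0852 gf 0.0 t 0.1
```

```bash
python3 -m jog '-1 0 0 0 -0.0226;-1 -0.2 -0.21 0 0;-1 -0.2 -0.21 0 0;-1 -0.2 -0.21 0 0;-1 -0.2 -0.21 0 0'
python3 -m jog '-1 -0.2 -0.21 0 0;-1 -0.2 -0.21 0 0;-1 -0.2 -0.21 0 0;-1 -0.2 -0.21 0 0;-1 -0.2 -0.21 0 0'
python3 -m jog '0 -0.2 -0.21 0 0;0 -0.2 -0.21 0 0;0 -0.2 -0.21 0 0;0 -0.2 -0.21 0 0;0 0 0 0.2 0'
python3 -c "
from h import *
plan(.5358,.1792,.045,84.9)"
```

```text
time: 0.6
position: [0.2634, 0.5195, 0.2309]
orientation: [-0.0, 0.044, 0.999, -0.0]
wrist_force: [1.2, 0.4, 0.5]
gripper_width: 0.0855
grip_force: 0.0
time: 1.1
position: [0.3989, 0.3492, 0.2312]
orientation: [-0.0, 0.044, 0.999, -0.0]
wrist_force: [1.4, 0.4, 0.2]
gripper_width: 0.0852
grip_force: 0.0
time: 1.6
position: [0.5099, 0.2116, 0.2041]
orientation: [0.003, 0.046, 0.999, 0.001]
wrist_force: [0.0, 1.0, 0.1]
gripper_width: 0.0427
grip_force: 0.0
psi 84.69 turn deg -0.21 units -0.0006 (mod: -0.0006) | x -0.1908 y -0.1995 z 1.0604 units | z now 0.2041 w 0.0427 gf 0.0 t 1.6
```

```bash
python3 -m jog '0 -0.19 -0.2 0 0;0 0 0 0.3 0;0 0 0 0.2 0;0 0 0 0 0;0 0 0 0 0'
python3 -c "
from h import *
plan(.5358,.1792,.045,84.9)
s=snapshot('top');cv2.imwrite('pics/t1.png',cv2.resize(s['image'][100:300,130:370,::-1],None,fx=3,fy=3,interpolation=cv2.INTER_CUBIC))"
```

```text
time: 2.1
position: [0.5323, 0.1823, 0.127]
orientation: [-0.0, 0.044, 0.999, -0.0]
wrist_force: [0.4, 0.4, 0.1]
gripper_width: 0.0423
grip_force: 0.0
psi 84.92 turn deg 0.02 units 0.0000 (mod: 0.0000) | x -0.0249 y -0.0185 z 0.5467 units | z now 0.1270 w 0.0423 gf 0.0 t 2.1
```

View pics/t1.png

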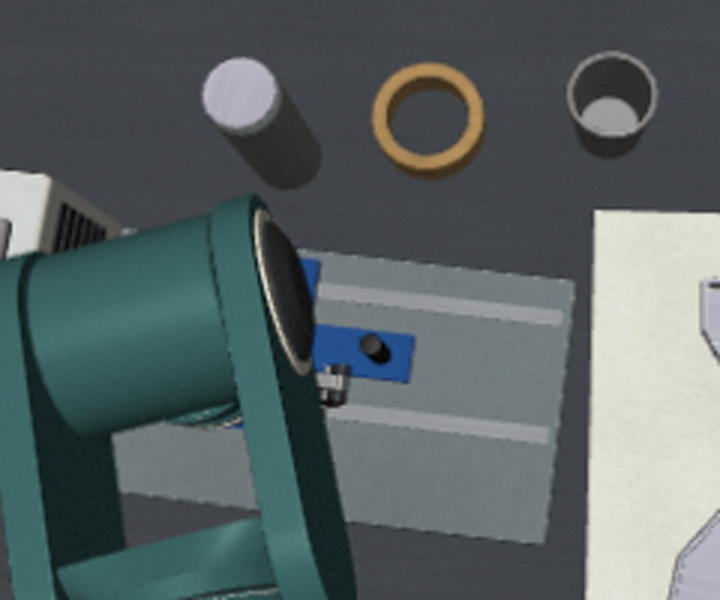

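```bash
python3 -m jog '0 -0.025 -0.018 0.2 0;0 0 0 0.2 0;0 0 0 0.14 0;0 0 0 0 0;1 0 0 0 0'
python3 -m jog '1 0 0 0 0;1 0 0 0 0;1 0 0 0 0;1 0 0 0 0;1 0 0 0 0'
python3 -c "
from h import *
plan(.5358,.1792,.045,84.9)"
```

```text
time: 2.65
position: [0.5366, 0.1796, 0.0474]
orientation: [0.001, 0.044, 0.999, 0.0]
wrist_force: [-0.8, -0.4, -0.3]
gripper_width: 0.0294
grip_force: 0.0
time: 3.15
position: [0.537, 0.1796, 0.0478]
orientation: [0.002, 0.044, 0.999, 0.001]
wrist_force: [-0.6, 0.5, 7.6]
gripper_width: 0.0142
grip_force: 58.3
psi 84.92 turn deg 0.02 units 0.0001 (mod: 0.0001) | x 0.0075 y -0.0036 z 0.0190 units | z now 0.0478 w 0.0142 gf 58.3 t 3.1
```

```bash
python3 -m jog '1 0.0045 -0.0667 0 0.0213;1 0.0045 -0.0667 0 0.0213;1 0.0045 -0.0667 0 0.0213;1 0.0045 -0.0667 0 0.0213;1 0.0045 -0.0667 0 0.0213'
python3 -m jog '1 0.0045 -0.0667 0 0.0213;1 0.0045 -0.0667 0 0.0213;1 0.0045 -0.0667 0 0.0213;1 0.0045 -0.0667 0 0.0213;1 0.0045 -0.0667 0 0.0213'
python3 -m jog '1 0.0045 -0.0667 0 0.0213;1 0.0045 -0.0667 0 0.0213;1 0 0 0 0;1 0 0 0 0;1 0 0 0 0'
python3 -c "
from h import *
plan(.4522,.1114,.045)"
```

```text
time: 3.65
position: [0.5151, 0.1353, 0.0475]
orientation: [-0.001, 0.372, 0.928, 0.001]
wrist_force: [-18.1, 14.5, 13.3]
gripper_width: 0.0144
grip_force: 59.4
time: 4.15
position: [0.4726, 0.1132, 0.0477]
orientation: [0.0, 0.657, 0.754, 0.003]
wrist_force: [0.2, 19.1, 4.5]
gripper_width: 0.0143
grip_force: 58.8
time: 4.65
position: [0.4528, 0.1128, 0.0477]
orientation: [0.0, 0.749, 0.662, 0.002]
wrist_force: [-0.9, 10.6, 7.3]
gripper_width: 0.0141
grip_force: 59.1
psi -7.09 turn deg 0.00 units 0.0000 (mod: 0.0000) | x -0.0094 y -0.0029 z 0.0177 units | z now 0.0477 w 0.0141 gf 59.1 t 4.7
```

```bash
python3 -m jog '0 0 0 0 0;0 0 0 0 0;0 0 0 0 0;0 0 0 -0.3 0;0 0 0 -0.33 0'
python3 -m jog '0 0 0 0 0;0 0 0 0 0;0 0 0 0 0;0 0 0 0 0;0 0 0 0 0'
python3 -c "
from h import *
plan(.5762,.1258,.047,-5.1)"
```

```text
time: 5.15
position: [0.4508, 0.1112, 0.1398]
orientation: [-0.001, 0.75, 0.662, -0.001]
wrist_force: [0.9, 1.1, 0.3]
gripper_width: 0.0424
grip_force: 0.0
time: 5.65
position: [0.4514, 0.1114, 0.1388]
orientation: [-0.0, 0.75, 0.662, -0.001]
wrist_force: [0.5, -0.6, 0.8]
gripper_width: 0.0427
grip_force: 0.0
psi -7.11 turn deg -2.01 units -0.0056 (mod: -0.0056) | x 0.1697 y 0.8199 z 0.6122 units | z now 0.1388 w 0.0427 gf 0.0 t 5.7
```

```bash
python3 -m jog '0 0 0 0 -0.0056;0 0.06 0.28 0 0;0 0.06 0.28 0 0;0 0.05 0.26 0 0;0 0 0 0 0'
python3 -m jog '0 0 0 0.3 0;0 0 0 0.31 0;0 0 0 0 0;1 0 0 0 0;1 0 0 0 0'
python3 -m jog '1 0 0 0 0;1 0 0 0 0;1 0 0 0 0;1 0 0 0 0;1 0 0 0 0'
python3 -c "
from h import *
plan(.5656,.0052,.047,-5.1)"
```

```text
time: 6.15
position: [0.5793, 0.1261, 0.1376]
orientation: [-0.001, 0.738, 0.675, -0.001]
wrist_force: [-0.9, 0.7, -0.5]
gripper_width: 0.0423
grip_force: 0.0
time: 6.65
position: [0.5753, 0.1263, 0.0504]
orientation: [-0.001, 0.738, 0.675, -0.001]
wrist_force: [-26.2, 1.4, 24.4]
gripper_width: 0.0164
grip_force: 58.0
time: 7.15
position: [0.5752, 0.1263, 0.0507]
orientation: [-0.001, 0.738, 0.675, -0.001]
wrist_force: [-21.9, 1.2, 5.2]
gripper_width: 0.0165
grip_force: 58.5
psi -5.07 turn deg 0.03 units 0.0001 (mod: 0.0001) | x -0.8101 y 0.0077 z 0.0245 units | z now 0.0507 w 0.0165 gf 58.5 t 7.2
```

```bash
python3 -m jog '1 -0.05 -0.008 -0.01 0;1 -0.1 0 0 0;1 -0.14 0 0 0;1 -0.14 0 0 0;1 -0.14 0 0 0'
python3 -m jog '1 -0.14 0 0 0;1 -0.1 0 0 0;1 -0.005 0 0 0;1 0 0 0 0;1 0 0 0 0'
python3 -c "
from h import *
plan(.5656,.0062,.047,-5.1)"
```

```text
time: 7.65
position: [0.5672, 0.0405, 0.0509]
orientation: [-0.0, 0.738, 0.675, 0.0]
wrist_force: [-2.4, 5.1, -13.5]
gripper_width: 0.0164
grip_force: 61.0
time: 8.15
position: [0.564, 0.0045, 0.0512]
orientation: [-0.001, 0.738, 0.675, 0.0]
wrist_force: [-8.4, 5.4, -7.8]
gripper_width: 0.0164
grip_force: 61.2
psi -5.07 turn deg 0.03 units 0.0001 (mod: 0.0001) | x 0.0119 y 0.0097 z 0.0281 units | z now 0.0512 w 0.0164 gf 61.2 t 8.2
```

```bash
python3 -m jog '-1 0 0 0 0;-1 0 0 0 0;-1 0 0 -0.33 0;-1 0 0 -0.33 0;-1 0 0 -0.33 0'
python3 -m jog '-1 0 0 -0.2 0;-1 0 0 0 0;-1 0 0 0 0;-1 0 0 0 0;-1 0 0 0 0'
cat > look.py <<'E'
from h import *
import sys
def look(B,name="top",img=None):
    s=snapshot(name)
    if img: cv2.imwrite(img,s["image"][:,:,::-1])
    W=cloud(s)
    for n,(b,z0,z1) in B.items():
        w=rim(W,b,z0,z1)
        if len(w)<60: print(n,"few",len(w)); continue
        x,r=fit(w[:,:2]);print(n,len(w),"z %.4f"%np.median(w[:,2]),np.round(x[:2],4),"yaw %.2f"%np.rad2deg(x[2]),"rms %.4f"%r)
M={"A":((345,415,180,253),.03,.048),"B":((342,408,255,318),.03,.048),"C":((415,485,235,320),.03,.048)}
E
python3 - <<'E'
from look import *
look({**M,"pocket":((215,295,170,255),.033,.048)},img="pics/t2.png")
plan(.5885,-.1795,.1,-59.9)
E
```

```text
time: 8.65
position: [0.5646, 0.0041, 0.2019]
orientation: [0.001, 0.738, 0.675, 0.001]
wrist_force: [0.7, 0.1, -0.2]
gripper_width: 0.0852
grip_force: 0.0
time: 9.15
position: [0.5642, 0.0043, 0.2273]
orientation: [-0.001, 0.738, 0.675, -0.001]
wrist_force: [-0.3, 0.2, -0.4]
gripper_width: 0.0852
grip_force: 0.0
A 277 z 0.0380 [ 0.5884 -0.1795] yaw 209.99 rms 0.0013
B 267 z 0.0376 [ 0.4232 -0.1643] yaw 138.10 rms 0.0014
C 316 z 0.0375 [ 0.4388 -0.3406] yaw 161.51 rms 0.0015
pocket few 4
psi -5.09 turn deg 54.81 units 0.1522 (mod: 0.1522) | x -0.4748 y 1.1410 z 0.8489 units | z now 0.2273 w 0.0853 gf 0.0 t 9.2
```

View pics/t2.png

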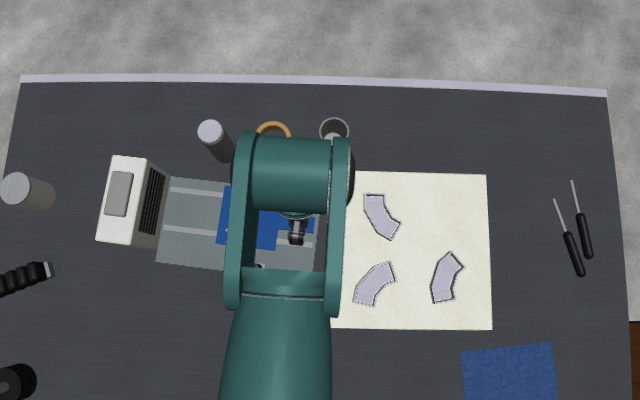

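```bash
python3 -m jog '-1 0 0 0 0.0218;-1 0 0 0 0.0218;-1 0 0 0 0.0218;-1 0 0 0 0.0218;-1 0 0 0 0.0218'
python3 -m jog '-1 0 0 0 0.0218;-1 0 0 0 0.0214;-1 -0.12 0.285 0 0;-1 -0.12 0.285 0 0;-1 -0.12 0.285 0 0'
python3 -m jog '-1 -0.12 0.285 0 0;-1 0 0 0.3 0;-1 0 0 0.3 0;-1 0 0 0 0;-1 0 0 0 0'
python3 - <<'E'
from look import *
look({"pocket":((215,295,170,255),.033,.048)})
plan(.5884,-.1795,.014,-60)
E
```

```text
time: 9.7
position: [0.5644, 0.0043, 0.2275]
orientation: [-0.0, 0.923, 0.385, -0.001]
wrist_force: [-0.3, 0.2, 0.3]
gripper_width: 0.0853
grip_force: 0.0
time: 10.2
position: [0.582, -0.1351, 0.2277]
orientation: [-0.0, 0.966, 0.26, -0.0]
wrist_force: [0.2, 0.4, 0.4]
gripper_width: 0.0855
grip_force: 0.0
time: 10.7
position: [0.588, -0.1796, 0.1387]
orientation: [-0.0, 0.966, 0.26, -0.001]
wrist_force: [-0.0, 0.0, 0.9]
gripper_width: 0.0849
grip_force: 0.0
pocket 266 z 0.0399 [0.5787 0.1559] yaw -5.34 rms 0.0013
psi -59.86 turn deg 0.14 units 0.0004 (mod: 0.0004) | x -0.0011 y -0.0024 z 0.8430 units | z now 0.1404 w 0.0854 gf 0.0 t 10.8
```

```bash
python3 -m jog '-1 0 0 0.3 0;-1 0 0 0.3 0;-1 0 0 0.18 0;-1 0 0 0.06 0;-1 0 0 0 0'
python3 -m jog '1 0 0 0 0;1 0 0 0 0;1 0 0 0 0;1 0 0 0 0;1 0 0 0 0'
python3 -m jog '1 0 0 0 0;1 0 0 0 0;1 0 0 -0.1 0;1 0 0 -0.3 0;1 0 0 -0.3 0'
python3 -m jog '1 0 0 -0.3 0;1 0 0 0 0;1 0 0 0 0;1 0 0 0 0;1 0 0 0 0'
python3 - <<'E'
from h import *
plan(.5787,.1559,.15,84.8)
E
```

```text
time: 11.25
position: [0.5888, -0.1798, 0.0136]
orientation: [0.0, 0.966, 0.26, 0.0]
wrist_force: [-0.6, 0.4, 0.2]
gripper_width: 0.0853
grip_force: 0.0
time: 11.75
position: [0.5892, -0.1801, 0.0148]
orientation: [0.001, 0.966, 0.26, 0.001]
wrist_force: [-1.6, 0.6, 10.7]
gripper_width: 0.0529
grip_force: 63.4
time: 12.25
position: [0.5876, -0.1796, 0.1195]
orientation: [-0.0, 0.966, 0.26, -0.0]
wrist_force: [0.6, -1.2, -0.2]
gripper_width: 0.0527
grip_force: 63.4
time: 12.75
position: [0.5876, -0.1795, 0.1611]
orientation: [-0.001, 0.966, 0.26, -0.001]
wrist_force: [0.0, -0.6, -1.0]
gripper_width: 0.053
grip_force: 63.6
psi -59.88 turn deg -144.68 units -0.4019 (mod: -0.4019) | x 0.2616 y 2.2218 z 0.0739 units | z now 0.1611 w 0.0530 gf 63.6 t 12.8
```

```bash
python3 -m jog '1 0 0 0 -0.0223;1 0 0 0 -0.0223;1 0 0 0 -0.0223;1 0 0 0 -0.0223;1 0 0 0 -0.0223'
python3 -m jog '1 0 0 0 -0.0223;1 0 0 0 -0.0223;1 0 0 0 -0.0223;1 0 0 0 -0.0223;1 0 0 0 -0.0223'
python3 -m jog '1 0 0 0 -0.0223;1 0 0 0 -0.0223;1 0 0 0 -0.0223;1 0 0 0 -0.0223;1 0 0 0 -0.0223'
python3 -m jog '1 0 0 0 -0.0223;1 0 0 0 -0.0223;1 0 0 0 -0.0223;1 0.033 0.275 0 0;1 0.033 0.275 0 0'
python3 -m jog '1 0.033 0.275 0 0;1 0.033 0.275 0 0;1 0.033 0.275 0 0;1 0.033 0.275 0 0;1 0.033 0.275 0 0'
python3 -m jog '1 0.03 0.275 0 0;1 0 0 0 0;1 0 0 0 0;1 0 0 0 0;1 0 0 0 0'
python3 - <<'E'
from h import *
plan(.5787,.1559,.07,84.8)
s=snapshot('side');cv2.imwrite('pics/s1.png',cv2.resize(s['image'][80:260,150:400,::-1],None,fx=3,fy=3,interpolation=cv2.INTER_CUBIC))
E
```

```text
time: 13.25
position: [0.5877, -0.1796, 0.1611]
orientation: [-0.001, 0.816, 0.578, -0.001]
wrist_force: [-0.8, -0.5, -2.1]
gripper_width: 0.0525
grip_force: 63.4
time: 13.75
position: [0.5877, -0.1796, 0.1611]
orientation: [-0.001, 0.568, 0.823, -0.0]
wrist_force: [1.1, -0.5, -0.5]
gripper_width: 0.0527
grip_force: 63.4
time: 14.25
position: [0.5877, -0.1796, 0.1611]
orientation: [-0.001, 0.251, 0.968, 0.0]
wrist_force: [0.3, 0.8, -2.1]
gripper_width: 0.0529
grip_force: 69.6
time: 14.75
position: [0.5854, -0.0963, 0.161]
orientation: [-0.001, 0.048, 0.999, 0.0]
wrist_force: [1.0, -0.0, -2.2]
gripper_width: 0.0527
grip_force: 69.6
time: 15.25
position: [0.5799, 0.1126, 0.1613]
orientation: [-0.001, 0.047, 0.999, -0.0]
wrist_force: [0.7, -0.5, -1.2]
gripper_width: 0.0526
grip_force: 69.6
time: 15.75
position: [0.58, 0.1514, 0.162]
orientation: [-0.0, 0.048, 0.999, -0.0]
wrist_force: [-0.1, -1.5, -1.9]
gripper_width: 0.0525
grip_force: 69.6
psi 84.55 turn deg -0.25 units -0.0007 (mod: -0.0007) | x 0.0116 y 0.0289 z 0.6135 units | z now 0.1620 w 0.0525 gf 69.6 t 15.8
```

View pics/s1.png

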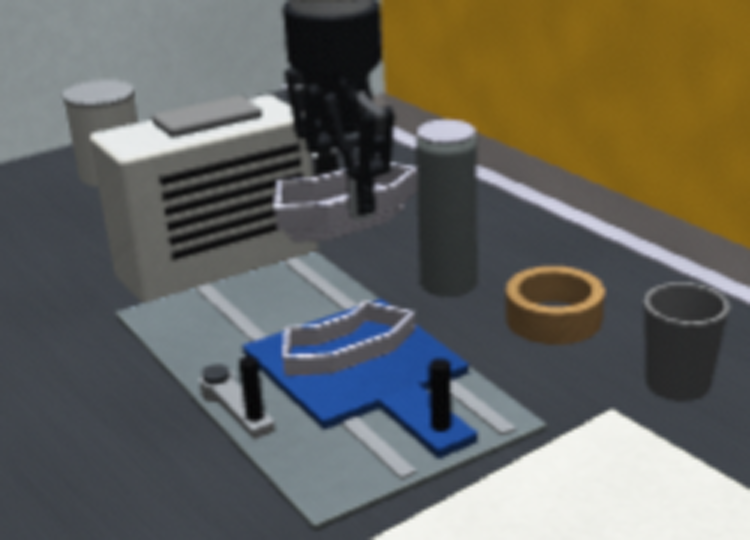

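```bash
python3 -m jog '1 0.012 0.029 0.2 -0.0007;1 0 0 0.2 0;1 0 0 0.2 0;1 0 0 0 0;1 0 0 0 0'
python3 - <<'E'
from look import *
plan(.5787,.1559,.041,84.8)
s=snapshot('side');W=cloud(s);w=rim(W,(230,310,120,215),.1005-.018,.098);print(len(w));
if len(w)>40: print(fit(w[:,:2]),np.median(w[:,2]))
E
```

```text
time: 16.3
position: [0.5788, 0.1565, 0.073]
orientation: [-0.0, 0.045, 0.999, -0.0]
wrist_force: [0.5, 0.5, -1.4]
gripper_width: 0.0526
grip_force: 69.5
psi 84.83 turn deg 0.03 units 0.0001 (mod: 0.0001) | x 0.0003 y -0.0039 z 0.2131 units | z now 0.0730 w 0.0526 gf 69.5 t 16.3
586
(array([0.6109314 , 0.16727125, 0.45733328]), 0.06475926807816967) 0.09063995233817596
```

```bash
python3 -m jog '1 0 -0.004 0.06 0;1 0 0 0.05 0;1 0 0 0.05 0;1 0 0 0.04 0;1 0 0 0.03 0'
python3 -m jog '1 0 0 0 0;1 0 0 0 0;1 0 0 0 0;1 0 0 0 0;1 0 0 0 0'
```

```text
time: 16.85
position: [0.5786, 0.1566, 0.0386]
orientation: [-0.0, 0.045, 0.999, 0.0]
wrist_force: [-32.9, 0.4, 55.0]
gripper_width: 0.0525
grip_force: 76.5
time: 17.35
position: [0.5787, 0.1568, 0.0388]
orientation: [0.0, 0.045, 0.999, 0.0]
wrist_force: [-6.7, 0.2, 10.9]
gripper_width: 0.0524
grip_force: 71.2
```

```bash
python3 -m jog '-1 0 0 0 0;-1 0 0 0 0;-1 0 0 0 0;-1 0 0 -0.3 0;-1 0 0 -0.33 0'
python3 -m jog '-1 0 -0.3 -0.3 0;-1 0 -0.3 -0.1 0;-1 0 -0.33 0 0;-1 0 -0.33 0 0;-1 0 -0.33 0 0'
python3 -m jog '-1 0 -0.33 0 0;-1 0 -0.33 0 0;-1 0 0 0 0;-1 0 0 0 0;-1 0 0 0 0'
python3 - <<'E'
from look import *
M={k:M[k] for k in "BC"}
look({**M,"stack":((215,295,170,255),.05,.075)},img="pics/t3.png")
plan(.4388,-.3406,.14,-108.5)
plan(.4232,-.1643,.14,-131.9)
E
```

```text
time: 17.85
position: [0.5775, 0.1561, 0.1316]
orientation: [-0.002, 0.045, 0.999, -0.001]
wrist_force: [1.2, 0.3, 1.1]
gripper_width: 0.0854
grip_force: 0.0
time: 18.35
position: [0.5576, -0.0733, 0.1829]
orientation: [0.0, 0.045, 0.999, -0.0]
wrist_force: [0.2, -0.0, -0.7]
gripper_width: 0.0856
grip_force: 0.0
time: 18.85
position: [0.5494, -0.1695, 0.1825]
orientation: [-0.0, 0.045, 0.999, 0.0]
wrist_force: [-0.5, 0.2, -1.1]
gripper_width: 0.0854
grip_force: 0.0
B 61 z 0.0379 [ 0.4119 -0.1864] yaw 348.73 rms 0.0013
C 97 z 0.0373 [ 0.4059 -0.3887] yaw -8.60 rms 0.0053
stack 323 z 0.0614 [0.5812 0.155 ] yaw 354.75 rms 0.0013
psi 84.94 turn deg 193.44 units 0.5373 (mod: -0.4627) | x -0.3370 y 1.3180 z 0.2841 units | z now 0.1826 w 0.0853 gf 0.0 t 18.9
psi 84.94 turn deg 216.84 units 0.6023 (mod: -0.3977) | x -0.6482 y 0.5381 z 0.2841 units | z now 0.1826 w 0.0853 gf 0.0 t 18.9
```

View pics/t3.png

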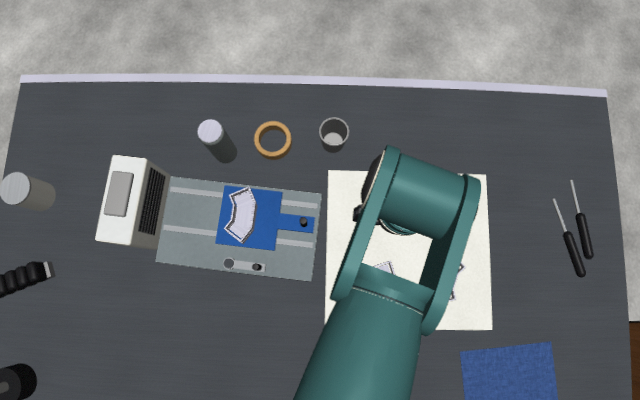

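```bash
python3 -m jog '-1 0 0.3 0 0;-1 0 0.3 0 0;-1 0 0.3 0 0;-1 0 0.1 0 0.0233;-1 0 0 0 0.0233'
python3 -m jog '-1 0 0 0 0.0233;-1 0 0 0 0.0233;-1 0 0 0 0.0233;-1 0 0 0 0.0233;-1 0 0 0 0.0233'
python3 -m jog '-1 0 0 0 0.0233;-1 0 0 0 0.0233;-1 0 0 0 0.0233;-1 0 0 0 0.0233;-1 0 0 0 0.0233'
python3 -m jog '-1 0 0 0 0.0233;-1 0 0 0 0.0233;-1 0 0 0 0.0233;-1 0 0 0 0.0233;-1 0 0 0 0.0233'
python3 -m jog '-1 0 0 0 0.0233;-1 0 0 0 0.0233;-1 0 0 0 0.0233;-1 0 0 0 0.0233;-1 0 0 0 0.0233'
python3 - <<'E'
from look import *
look({k:M[k] for k in "BC"})
plan(.4388,-.3406,.14,-108.5)
print(ctrl.sense()["joints"])
E
```

```text
time: 19.4
position: [0.5627, -0.0171, 0.1828]
orientation: [0.0, 0.19, 0.982, 0.0]
wrist_force: [-0.0, -0.4, -0.4]
gripper_width: 0.0857
grip_force: 0.0
time: 19.9
position: [0.5626, -0.0193, 0.1827]
orientation: [0.0, 0.53, 0.848, 0.0]
wrist_force: [-0.2, -0.4, -0.2]
gripper_width: 0.0855
grip_force: 0.0
time: 20.4
position: [0.5626, -0.0193, 0.1827]
orientation: [0.0, 0.799, 0.602, 0.0]
wrist_force: [0.7, -0.3, -0.4]
gripper_width: 0.0852
grip_force: 0.0
time: 20.9
position: [0.5626, -0.0194, 0.1828]
orientation: [0.0, 0.961, 0.276, 0.0]
wrist_force: [-0.0, 0.7, 0.8]
gripper_width: 0.085
grip_force: 0.0
time: 21.4
position: [0.5626, -0.0193, 0.1827]
orientation: [-0.0, 0.996, -0.086, 0.0]
wrist_force: [0.2, 0.8, 0.0]
gripper_width: 0.0853
grip_force: 0.0
B 268 z 0.0377 [ 0.4232 -0.1643] yaw 138.14 rms 0.0014
C 319 z 0.0375 [ 0.4389 -0.3406] yaw 161.35 rms 0.0015
psi -100.46 turn deg 8.04 units 0.0223 (mod: 0.0223) | x -0.1034 y 2.2926 z 0.2849 units | z now 0.1827 w 0.0852 gf 0.0 t 21.4
[-7.98424884e-02 -1.11746027e-01  1.74833214e+00  1.06447161e-04
  1.50486590e+00  1.67349699e+00]
```

```bash
python3 -m jog '-1 0 0 0 0.0226;-1 -0.013 0.286 0 0;-1 -0.013 0.286 0 0;-1 -0.013 0.286 0 0;-1 -0.013 0.286 0 0'
python3 -m jog '-1 -0.013 0.286 0 0;-1 -0.013 0.286 0 0;-1 -0.013 0.286 0 0;-1 -0.013 0.286 0 0;-1 0 0 0.28 0'
python3 -m jog '-1 0 0 0.1 0;-1 0 0 0.1 0;-1 0 0 0 0;-1 0 0 0 0;-1 0 0 0 0'
python3 - <<'E'
from h import *
plan(.4389,-.3406,.014,-108.6)
E
```

```text
time: 21.95
position: [0.5023, -0.1821, 0.1829]
orientation: [0.0, 0.988, -0.152, 0.0]
wrist_force: [-0.7, 0.1, 0.2]
gripper_width: 0.0852
grip_force: 0.0
time: 22.45
position: [0.4435, -0.347, 0.1452]
orientation: [0.003, 0.988, -0.154, 0.003]
wrist_force: [1.7, -1.2, -0.8]
gripper_width: 0.0853
grip_force: 0.0
time: 22.95
position: [0.4437, -0.3426, 0.1121]
orientation: [0.0, 0.988, -0.154, 0.001]
wrist_force: [0.2, -0.3, 0.2]
gripper_width: 0.0853
grip_force: 0.0
psi -107.72 turn deg 0.88 units 0.0024 (mod: 0.0024) | x -0.0349 y -0.0026 z 0.6542 units | z now 0.1121 w 0.0853 gf 0.0 t 22.9
```

```bash
python3 -m jog '-1 -0.035 -0.003 0.2 0.0024;-1 0 0 0.25 0;-1 0 0 0.15 0;-1 0 0 0.054 0;-1 0 0 0 0'
python3 -m jog '1 0 0 0 0;1 0 0 0 0;1 0 0 0 0;1 0 0 0 0;1 0 0 0 0'
python3 -m jog '1 0 0 0 0;1 0 0 0 0;1 0 0 -0.1 0;1 0 0 -0.3 0;1 0 0 -0.3 0'
python3 -m jog '1 0 0 -0.33 0;1 0 0 -0.1 0;1 0 0 0 0;1 0 0 0 0;1 0 0 0 0'
python3 - <<'E'
from h import *
plan(.580,.1555,.15,84.8)
E
```

```text
time: 23.45
position: [0.4382, -0.3407, 0.0127]
orientation: [-0.0, 0.987, -0.162, -0.0]
wrist_force: [-0.8, 0.1, 1.2]
gripper_width: 0.0855
grip_force: 0.0
time: 23.95
position: [0.4389, -0.3413, 0.0144]
orientation: [0.001, 0.987, -0.162, 0.001]
wrist_force: [-0.5, 1.0, 7.1]
gripper_width: 0.0528
grip_force: 63.9
time: 24.45
position: [0.4376, -0.3404, 0.1197]
orientation: [-0.0, 0.987, -0.162, -0.0]
wrist_force: [1.5, -1.1, -0.8]
gripper_width: 0.0529
grip_force: 63.3
time: 24.95
position: [0.4376, -0.3403, 0.1804]
orientation: [-0.001, 0.987, -0.162, -0.001]
wrist_force: [0.5, -0.1, -2.4]
gripper_width: 0.0525
grip_force: 63.5
psi -108.66 turn deg -193.46 units -0.5374 (mod: 0.4626) | x -0.6460 y 3.3779 z 0.2026 units | z now 0.1804 w 0.0525 gf 63.5 t 24.9
```

```bash
python3 -m jog '1 0 0 0 -0.0234;1 0 0 0 -0.0234;1 0 0 0 -0.0234;1 0 0 0 -0.0234;1 0 0 0 -0.0234'
python3 -m jog '1 0 0 0 -0.0234;1 0 0 0 -0.0234;1 0 0 0 -0.0234;1 0 0 0 -0.0234;1 0 0 0 -0.0234'
python3 -m jog '1 0 0 0 -0.0234;1 0 0 0 -0.0234;1 0 0 0 -0.0234;1 0 0 0 -0.0234;1 0 0 0 -0.0234'
python3 -m jog '1 0 0 0 -0.0234;1 0 0 0 -0.0234;1 0 0 0 -0.0234;1 0 0 0 -0.0234;1 0 0 0 -0.0234'
python3 -m jog '1 0 0 0 -0.0234;1 0 0 0 -0.0234;1 0 0 0 -0.0234;1 -0.054 0.28 0 0;1 -0.054 0.28 0 0'
python3 -m jog '1 -0.054 0.28 0 0;1 -0.054 0.28 0 0;1 -0.054 0.28 0 0;1 -0.054 0.28 0 0;1 -0.054 0.28 0 0'
python3 -m jog '1 -0.054 0.28 0 0;1 -0.054 0.28 0 0;1 -0.054 0.28 0 0;1 -0.054 0.28 0 0;1 -0.054 0.28 0 0'
python3 -m jog '1 0 0 0.1 0;1 0 0 0.1 0;1 0 0 0 0;1 0 0 0 0;1 0 0 0 0'
python3 - <<'E'
from h import *
plan(.580,.1555,.095,84.8)
E
```

```text
time: 25.45
position: [0.4377, -0.3404, 0.1803]
orientation: [-0.001, 0.978, 0.206, -0.001]
wrist_force: [-0.7, -0.2, -1.1]
gripper_width: 0.0529
grip_force: 63.4
time: 25.95
position: [0.4377, -0.3404, 0.1804]
orientation: [-0.001, 0.839, 0.544, -0.0]
wrist_force: [-0.2, 0.4, -0.8]
gripper_width: 0.0526
grip_force: 63.4
time: 26.45
position: [0.4377, -0.3404, 0.1803]
orientation: [-0.001, 0.587, 0.809, 0.0]
wrist_force: [0.5, 0.3, -1.0]
gripper_width: 0.0526
grip_force: 63.4
time: 26.95
position: [0.4377, -0.3404, 0.1803]
orientation: [-0.001, 0.257, 0.966, 0.001]
wrist_force: [-0.1, -0.4, -0.6]
gripper_width: 0.0528
grip_force: 63.4
time: 27.45
position: [0.4609, -0.2577, 0.1802]
orientation: [-0.001, 0.044, 0.999, 0.001]
wrist_force: [1.0, -0.4, -0.8]
gripper_width: 0.0533
grip_force: 63.5
time: 27.95
position: [0.5194, -0.0508, 0.1806]
orientation: [-0.001, 0.043, 0.999, 0.0]
wrist_force: [0.4, -1.0, -1.1]
gripper_width: 0.0528
grip_force: 63.5
time: 28.45
position: [0.5777, 0.1549, 0.1804]
orientation: [-0.001, 0.043, 0.999, -0.0]
wrist_force: [1.2, -1.1, -0.4]
gripper_width: 0.0532
grip_force: 63.5
time: 28.95
position: [0.5782, 0.1523, 0.1527]
orientation: [0.0, 0.043, 0.999, 0.0]
wrist_force: [-0.1, -0.0, -0.9]
gripper_width: 0.0527
grip_force: 63.6
psi 85.03 turn deg 0.23 units 0.0006 (mod: 0.0006) | x -0.0101 y 0.0223 z 0.3844 units | z now 0.1527 w 0.0527 gf 63.6 t 28.9
```

```bash
python3 -m jog '1 -0.01 0.022 0.18 0.0006;1 0 0 0.2 0;1 0 0 0 0;1 0 0 0 0;1 0 0 0 0'
python3 -m jog '1 0 0 0.05 0;1 0 0 0.05 0;1 0 0 0.05 0;1 0 0 0.04 0;1 0 0 0.03 0'
python3 -m jog '1 0 0 0 0;1 0 0 0 0;1 0 0 0 0;1 0 0 0 0;1 0 0 0 0'
python3 -c "
from h import *
plan(.580,.1555,.0604,84.8)"
```

```text
time: 29.45
position: [0.5807, 0.1562, 0.0973]
orientation: [0.001, 0.045, 0.999, 0.0]
wrist_force: [-0.2, 0.6, -1.0]
gripper_width: 0.0524
grip_force: 63.5
time: 29.95
position: [0.5796, 0.1562, 0.0612]
orientation: [-0.0, 0.045, 0.999, -0.0]
wrist_force: [-0.9, 1.1, -0.7]
gripper_width: 0.0525
grip_force: 63.5
time: 30.45
position: [0.5799, 0.1563, 0.0623]
orientation: [0.0, 0.045, 0.999, 0.0]
wrist_force: [0.6, 0.5, -0.6]
gripper_width: 0.0526
grip_force: 63.5
psi 84.88 turn deg 0.08 units 0.0002 (mod: 0.0002) | x -0.0009 y -0.0052 z 0.0127 units | z now 0.0623 w 0.0526 gf 63.5 t 30.4
```

Inside the rim with no contact force; lower the last 2 mm and release.

```bash
python3 -m jog '1 0 0 0.006 0;1 0 0 0.006 0;1 0 0 0 0;1 0 0 0 0;-1 0 0 0 0'
python3 -m jog '-1 0 0 0 0;-1 0 0 0 0;-1 0 0 0 0;-1 0 0 -0.3 0;-1 0 0 -0.33 0'
python3 -m jog '-1 0 -0.3 -0.3 0;-1 0 -0.3 -0.1 0;-1 0 -0.33 0 0;-1 0 -0.1 0 0.0233;-1 0 0 0 0.0233'
python3 -m jog '-1 0 0 0 0.0233;-1 0 0 0 0.0233;-1 0 0 0 0.0233;-1 0 0 0 0.0233;-1 0 0 0 0.0233'
python3 -m jog '-1 0 0 0 0.0233;-1 0 0 0 0.0233;-1 0 0 0 0.0233;-1 0 0 0 0.0233;-1 0 0 0 0.0233'
python3 -m jog '-1 0 0 0 0.0233;-1 0 0 0 0.0233;-1 0 0 0 0.0233;-1 0 0 0 0.0233;-1 0 0 0 0.0233'
python3 -m jog '-1 0 0 0 0.0233;-1 0 0 0 0.0233;-1 0 0 0 0.0233;-1 0 0 0 0.0233;-1 0 0 0 0.0233'
python3 -m jog '-1 0 0 0 0.0233;-1 0 0 0 0.0233;-1 0 0 0 0;-1 0 0 0 0;-1 0 0 0 0'
python3 - <<'E'
from look import *
look({"B":((335,415,240,325),.03,.048),"stack":((210,300,165,255),.072,.098)},img="pics/t4.png")
plan(.4232,-.1643,.14,-131.9)
E
```

```text
time: 30.95
position: [0.5798, 0.1563, 0.0603]
orientation: [0.0, 0.045, 0.999, -0.0]
wrist_force: [1.0, -0.1, -1.0]
gripper_width: 0.0656
grip_force: 0.0
time: 31.45
position: [0.5789, 0.156, 0.1542]
orientation: [-0.002, 0.045, 0.999, -0.0]
wrist_force: [0.1, 0.1, 0.3]
gripper_width: 0.0851
grip_force: 0.0
time: 31.95
position: [0.5667, 0.0097, 0.2054]
orientation: [0.0, 0.194, 0.981, -0.0]
wrist_force: [1.2, 0.4, -0.7]
gripper_width: 0.0854
grip_force: 0.0
time: 32.45
position: [0.5669, 0.012, 0.2051]
orientation: [0.0, 0.531, 0.847, 0.0]
wrist_force: [0.6, -0.5, 0.6]
gripper_width: 0.0855
grip_force: 0.0
time: 32.95
position: [0.5669, 0.012, 0.2051]
orientation: [0.0, 0.799, 0.601, 0.0]
wrist_force: [-0.1, -0.0, -0.1]
gripper_width: 0.0854
grip_force: 0.0
time: 33.45
position: [0.5669, 0.012, 0.2051]
orientation: [-0.0, 0.961, 0.275, -0.0]
wrist_force: [-0.9, 0.3, 0.3]
gripper_width: 0.0856
grip_force: 0.0
time: 33.95
position: [0.5669, 0.012, 0.2051]
orientation: [-0.0, 0.996, -0.087, 0.0]
wrist_force: [0.8, -0.8, -0.3]
gripper_width: 0.0853
grip_force: 0.0
time: 34.45
position: [0.5669, 0.012, 0.2051]
orientation: [-0.0, 0.974, -0.227, 0.0]
wrist_force: [-0.9, 0.6, 0.0]
gripper_width: 0.0853
grip_force: 0.0
B 267 z 0.0376 [ 0.4232 -0.1643] yaw 138.03 rms 0.0014
stack few 27
psi -116.27 turn deg 15.63 units 0.0434 (mod: 0.0434) | x 0.0719 y 1.5144 z 0.4341 units | z now 0.2051 w 0.0856 gf 0.0 t 34.5
```

View pics/t4.png

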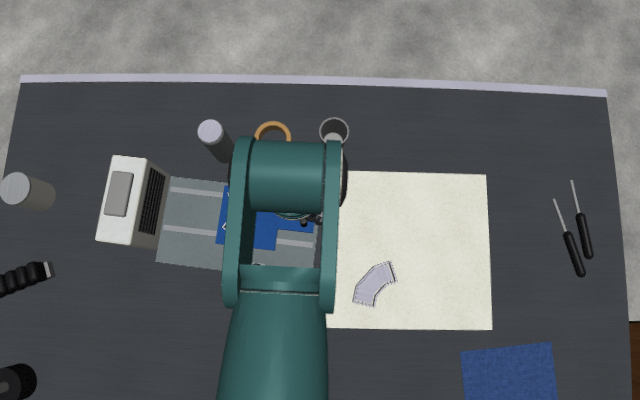

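```bash
python3 -m jog '-1 0 0 0 0.0217;-1 0 0 0 0.0217;-1 0.012 0.252 0 0;-1 0.012 0.252 0 0;-1 0.012 0.252 0 0'
python3 -m jog '-1 0.012 0.252 0 0;-1 0.012 0.252 0 0;-1 0.012 0.252 0 0;-1 0 0 0.3 0;-1 0 0 0.3 0'
python3 -m jog '-1 0 0 0 0;-1 0 0 0 0;-1 0 0 0 0;-1 0 0 0 0;-1 0 0 0 0'
python3 - <<'E'
from look import *
look({"stack":((210,300,165,255),.072,.098)})
plan(.4232,-.1643,.014,-131.9)
E
```

```text
time: 35.0
position: [0.494, -0.0765, 0.205]
orientation: [0.0, 0.934, -0.357, -0.0]
wrist_force: [0.5, -1.0, 0.1]
gripper_width: 0.0855
grip_force: 0.0
time: 35.5
position: [0.423, -0.1648, 0.1152]
orientation: [0.0, 0.933, -0.359, 0.002]
wrist_force: [1.0, 0.6, -1.2]
gripper_width: 0.0856
grip_force: 0.0
time: 36.0
position: [0.4236, -0.1638, 0.1166]
orientation: [0.0, 0.933, -0.359, 0.001]
wrist_force: [-0.0, -0.4, 0.1]
gripper_width: 0.0852
grip_force: 0.0
stack 352 z 0.0832 [0.5814 0.1545] yaw 354.74 rms 0.0122
psi -132.03 turn deg -0.13 units -0.0004 (mod: -0.0004) | x 0.0015 y 0.0039 z 0.6815 units | z now 0.1162 w 0.0854 gf 0.0 t 36.0
```

```bash
python3 -m jog '-1 0 0 0.25 0;-1 0 0 0.22 0;-1 0 0 0.15 0;-1 0 0 0.054 0;-1 0 0 0 0'
python3 -m jog '1 0 0 0 0;1 0 0 0 0;1 0 0 0 0;1 0 0 0 0;1 0 0 0 0'
python3 -m jog '1 0 0 0 0;1 0 0 0 0;1 0 0 -0.1 0;1 0 0 -0.3 0;1 0 0 -0.3 0'
python3 -m jog '1 0 0 -0.33 0;1 0 0 -0.2 0;1 0 0 0 0;1 0 0 0 0;1 0 0 0 0'
python3 - <<'E'
from h import *
plan(.580,.1555,.15,84.8)
E
```

```text
time: 36.55
position: [0.4228, -0.1635, 0.0137]
orientation: [-0.0, 0.933, -0.359, -0.001]
wrist_force: [-0.3, -0.5, 0.4]
gripper_width: 0.0852
grip_force: 0.0
time: 37.05
position: [0.4238, -0.164, 0.0156]
orientation: [0.0, 0.933, -0.359, 0.001]
wrist_force: [-1.7, 0.4, 7.5]
gripper_width: 0.0526
grip_force: 64.0
time: 37.55
position: [0.4225, -0.1634, 0.1206]
orientation: [-0.0, 0.933, -0.359, -0.0]
wrist_force: [0.1, 0.2, -1.2]
gripper_width: 0.0529
grip_force: 63.4
time: 38.05
position: [0.4226, -0.1635, 0.1973]
orientation: [-0.0, 0.933, -0.359, -0.001]
wrist_force: [1.0, 0.6, -1.0]
gripper_width: 0.0529
grip_force: 63.7
psi -132.06 turn deg -216.86 units -0.6024 (mod: 0.3976) | x -0.8525 y 2.2127 z 0.3155 units | z now 0.1973 w 0.0529 gf 63.7 t 38.0
```

```bash
python3 -m jog '1 0 0 0 -0.0232;1 0 0 0 -0.0232;1 0 0 0 -0.0232;1 0 0 0 -0.0232;1 0 0 0 -0.0232'
python3 -m jog '1 0 0 0 -0.0232;1 0 0 0 -0.0232;1 0 0 0 -0.0232;1 0 0 0 -0.0232;1 0 0 0 -0.0232'
python3 -m jog '1 0 0 0 -0.0232;1 0 0 0 -0.0232;1 0 0 0 -0.0232;1 0 0 0 -0.0232;1 0 0 0 -0.0232'
python3 -m jog '1 0 0 0 -0.0232;1 0 0 0 -0.0232;1 0 0 0 -0.0232;1 0 0 0 -0.0232;1 0 0 0 -0.0232'
python3 -m jog '1 0 0 0 -0.0232;1 0 0 0 -0.0232;1 0 0 0 -0.0232;1 0 0 0 -0.0232;1 0 0 0 -0.0232'
python3 -m jog '1 0 0 0 -0.0224;1 -0.095 0.245 0 0;1 -0.095 0.245 0 0;1 -0.095 0.245 0 0;1 -0.095 0.245 0 0'
python3 -m jog '1 -0.095 0.245 0 0;1 -0.095 0.245 0 0;1 -0.095 0.245 0 0;1 -0.095 0.245 0 0;1 -0.095 0.245 0 0'
python3 -m jog '1 0 0 0.1 0;1 0 0 0.1 0;1 0 0 0 0;1 0 0 0 0;1 0 0 0 0'
python3 - <<'E'
from h import *
plan(.580,.1555,.118,84.8)
E
```

```text
time: 38.55
position: [0.4225, -0.1634, 0.197]
orientation: [-0.0, 1.0, 0.0, -0.001]
wrist_force: [-0.2, 0.9, -0.1]
gripper_width: 0.0528
grip_force: 63.6
time: 39.05
position: [0.4225, -0.1634, 0.197]
orientation: [-0.001, 0.934, 0.357, -0.001]
wrist_force: [0.0, -0.1, -1.2]
gripper_width: 0.0528
grip_force: 63.6
time: 39.55
position: [0.4225, -0.1634, 0.197]
orientation: [-0.001, 0.746, 0.666, -0.0]
wrist_force: [0.1, 0.3, -1.0]
gripper_width: 0.0527
grip_force: 63.6
time: 40.05
position: [0.4226, -0.1634, 0.197]
orientation: [-0.001, 0.459, 0.888, -0.0]
wrist_force: [-0.6, 0.1, -1.2]
gripper_width: 0.0528
grip_force: 63.6
time: 40.55
position: [0.4225, -0.1634, 0.197]
orientation: [-0.001, 0.112, 0.994, 0.0]
wrist_force: [-0.2, -0.3, -0.5]
gripper_width: 0.0528
grip_force: 63.6
time: 41.05
position: [0.493, -0.0209, 0.1971]
orientation: [-0.001, 0.045, 0.999, 0.0]
wrist_force: [1.7, -1.0, -1.1]
gripper_width: 0.0528
grip_force: 63.6
time: 41.55
position: [0.5806, 0.1557, 0.1968]
orientation: [-0.001, 0.045, 0.999, -0.0]
wrist_force: [0.5, -0.5, -0.5]
gripper_width: 0.0527
grip_force: 63.6
time: 42.05
position: [0.5807, 0.1534, 0.1692]
orientation: [0.0, 0.046, 0.999, 0.0]
wrist_force: [-0.2, 0.7, -1.6]
gripper_width: 0.0532
grip_force: 63.7
psi 84.75 turn deg -0.05 units -0.0002 (mod: -0.0002) | x 0.0058 y 0.0135 z 0.3413 units | z now 0.1692 w 0.0532 gf 63.7 t 42.0
```

```bash
python3 -m jog '1 0.006 0.014 0.14 0;1 0 0 0.2 0;1 0 0 0 0;1 0 0 0 0;1 0 0 0 0'
python3 -m jog '1 0 0 0.05 0;1 0 0 0.05 0;1 0 0 0.05 0;1 0 0 0.04 0;1 0 0 0.03 0'
python3 -m jog '1 0 0 0 0;1 0 0 0 0;1 0 0 0 0;1 0 0 0 0;1 0 0 0 0'
python3 -c "
from h import *
plan(.580,.1555,.0835,84.8)"
```

```text
time: 42.55
position: [0.5807, 0.1563, 0.1196]
orientation: [0.001, 0.045, 0.999, 0.0]
wrist_force: [0.7, -0.2, -1.8]
gripper_width: 0.0529
grip_force: 63.6
time: 43.05
position: [0.5797, 0.1563, 0.0836]
orientation: [-0.0, 0.045, 0.999, -0.0]
wrist_force: [-0.5, -0.1, 5.5]
gripper_width: 0.053
grip_force: 64.6
time: 43.55
position: [0.58, 0.1563, 0.0846]
orientation: [0.0, 0.045, 0.999, 0.0]
wrist_force: [-0.7, 0.8, -1.5]
gripper_width: 0.0528
grip_force: 63.7
psi 84.81 turn deg 0.01 units 0.0000 (mod: 0.0000) | x -0.0006 y -0.0055 z 0.0071 units | z now 0.0846 w 0.0528 gf 63.7 t 43.5
```

Lower 1.5 mm, release, back off toward the robot-free side and look.

```bash
python3 -m jog '1 0 0 0.006 0;1 0 0 0.004 0;1 0 0 0 0;1 0 0 0 0;-1 0 0 0 0'
python3 -m jog '-1 0 0 0 0;-1 0 0 0 0;-1 0 0 0 0;-1 0 0 -0.3 0;-1 0 0 -0.33 0'
python3 -m jog '-1 0 -0.3 -0.1 0;-1 0 -0.33 0 0;-1 0 -0.33 0 0;-1 0 -0.33 0 0;-1 0 -0.33 0 0'
python3 -m jog '-1 0 -0.33 0 0;-1 0 -0.33 0 0;-1 0 0 0 0;-1 0 0 0 0;-1 0 0 0 0'
python3 - <<'E'
from look import *
look({"stack":((210,282,165,250),.095,.115)},img="pics/t5.png")
s=snapshot("side");W=cloud(snapshot("top"))
w=rim(W,(210,282,165,250),.095,.115);A=np.c_[w[:,:2],np.ones(len(w))];print("tilt",np.linalg.lstsq(A,w[:,2],rcond=None)[0][:2])
a=cv2.resize(s['image'][120:300,180:400,::-1],None,fx=2,fy=2);b=cv2.resize(cv2.imread('pics/t5.png')[150:330,140:360],None,fx=2,fy=2)
cv2.imwrite('pics/both5.png',np.vstack([a,b])[:600])
plan(.5656,.0062,.15,-5.1)
E
```

```text
time: 44.05
position: [0.58, 0.1563, 0.0833]
orientation: [0.0, 0.045, 0.999, 0.0]
wrist_force: [-0.3, 0.0, -0.2]
gripper_width: 0.0654
grip_force: 0.0
time: 44.55
position: [0.579, 0.1561, 0.177]
orientation: [-0.002, 0.045, 0.999, -0.0]
wrist_force: [0.9, -0.2, -0.0]
gripper_width: 0.0857
grip_force: 0.0
time: 45.05
position: [0.5574, -0.0875, 0.1927]
orientation: [0.0, 0.045, 0.999, -0.0]
wrist_force: [0.8, -0.2, 0.2]
gripper_width: 0.0852
grip_force: 0.0
time: 45.55
position: [0.5491, -0.1836, 0.1925]
orientation: [0.0, 0.045, 0.999, 0.0]
wrist_force: [0.8, -0.2, -0.1]
gripper_width: 0.0854
grip_force: 0.0
stack 358 z 0.1054 [0.5811 0.1548] yaw -5.36 rms 0.0013
tilt [ 0.00048429 -0.00102774]
psi 84.90 turn deg 90.00 units 0.2500 (mod: 0.2500) | x 1.2671 y -0.0034 z 0.2838 units | z now 0.1926 w 0.0855 gf 0.0 t 45.7
```

View pics/both5.png

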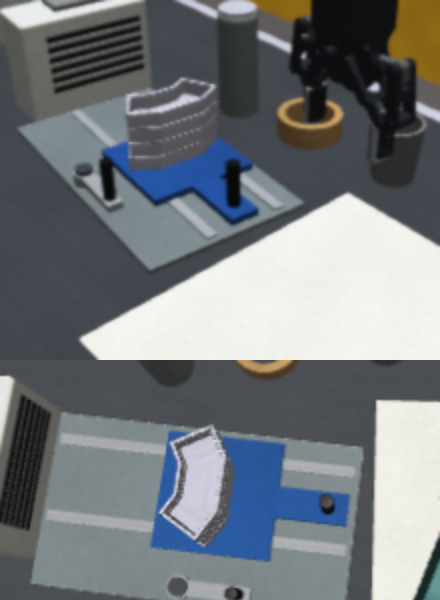

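```bash
python3 -m jog '0 0 0 0 0.0228;0 0 0 0 0.0228;0 0 0 0 0.0228;0 0 0 0 0.0228;0 0 0 0 0.0228'
python3 -m jog '0 0 0 0 0.0228;0 0 0 0 0.0228;0 0 0 0 0.0228;0 0 0 0 0.0228;0 0 0 0 0.0228'
python3 -m jog '0 0 0 0 0.022;0 0.25 0 0 0;0 0.25 0 0 0;0 0.25 0 0 0;0 0.25 0 0 0'
python3 -m jog '0 0.26 0 0 0;0 0 0 0.2 0;0 0 0 0.2 0;0 0 0 0 0;0 0 0 0 0'
python3 - <<'E'
from look import *
plan(.565,.006,.049,-5.1)
E
```

```text
time: 46.2
position: [0.5492, -0.1833, 0.1926]
orientation: [0.0, 0.395, 0.919, 0.0]
wrist_force: [0.4, -0.2, -0.2]
gripper_width: 0.0424
grip_force: 0.0
time: 46.7
position: [0.5492, -0.1833, 0.1926]
orientation: [0.0, 0.692, 0.722, 0.0]
wrist_force: [-1.0, 0.0, -0.4]
gripper_width: 0.0427
grip_force: 0.0
time: 47.2
position: [0.5624, -0.0326, 0.1927]
orientation: [0.0, 0.738, 0.675, 0.0]
wrist_force: [0.3, -1.0, 0.4]
gripper_width: 0.0428
grip_force: 0.0
time: 47.7
position: [0.5661, 0.0044, 0.1332]
orientation: [-0.0, 0.738, 0.675, -0.0]
wrist_force: [-0.4, 0.1, 0.4]
gripper_width: 0.0428
grip_force: 0.0
psi -5.15 turn deg -0.05 units -0.0001 (mod: -0.0001) | x 0.0097 y -0.0079 z 0.5612 units | z now 0.1332 w 0.0428 gf 0.0 t 47.7
```

```bash
python3 -m jog '0 0.01 -0.008 0.2 0;0 0 0 0.2 0;0 0 0 0.16 0;0 0 0 0 0;1 0 0 0 0'
python3 -m jog '1 0 0 0 0;1 0 0 0 0;1 0 0 0 0;1 0 0 0 0;1 0 0 0 0'
python3 -m jog '1 0.02 0 0 0;1 0.04 0 0 0;1 0.06 0 0 0;1 0.07 0 0 0;1 0.07 0 0 0'
python3 -m jog '1 0.07 0 0 0;1 0.07 0 0 0;1 0.07 0 0 0;1 0.07 0 0 0;1 0.07 0 0 0'
python3 -m jog '1 0.06 0 0 0;1 0.05 0 0 0;1 0.04 0 0 0;1 0.03 0 0 0;1 0 0 0 0'
python3 - <<'E'
from look import *
plan(.5762,.1258,.049,-5.1)
E
```

```text
time: 48.2
position: [0.5659, 0.0054, 0.0506]
orientation: [0.001, 0.738, 0.674, 0.001]
wrist_force: [-0.2, -0.2, 0.9]
gripper_width: 0.0299
grip_force: 0.0
time: 48.7
position: [0.5643, 0.0057, 0.0512]
orientation: [-0.001, 0.738, 0.674, -0.001]
wrist_force: [-22.5, 1.7, 15.2]
gripper_width: 0.0167
grip_force: 58.4
time: 49.2
position: [0.5678, 0.0446, 0.0512]
orientation: [-0.001, 0.738, 0.674, -0.001]
wrist_force: [-21.9, -0.9, 14.8]
gripper_width: 0.0161
grip_force: 58.4
time: 49.7
position: [0.5726, 0.0972, 0.0512]
orientation: [-0.001, 0.738, 0.674, -0.001]
wrist_force: [-21.2, -1.8, 14.7]
gripper_width: 0.0162
grip_force: 58.3
time: 50.2
position: [0.5751, 0.1246, 0.0512]
orientation: [-0.001, 0.738, 0.675, -0.0]
wrist_force: [-20.9, 5.2, 12.2]
gripper_width: 0.0166
grip_force: 58.3
psi -5.16 turn deg -0.06 units -0.0002 (mod: -0.0002) | x 0.0086 y 0.0067 z 0.0146 units | z now 0.0512 w 0.0166 gf 58.3 t 50.2
```

```bash
python3 -m jog '1 0.008 -0.008 0 0;1 0.006 0 0 0;1 0.006 0 0 0;1 0 0 0 0;1 0 0 0 0'
python3 - <<'E'
from look import *
plan(.5762,.1258,.049,-5.1)
E
```

```text
time: 50.7
position: [0.575, 0.1248, 0.0513]
orientation: [0.001, 0.739, 0.674, -0.001]
wrist_force: [-13.0, -19.2, 12.1]
gripper_width: 0.0161
grip_force: 59.1
psi -5.22 turn deg -0.12 units -0.0003 (mod: -0.0003) | x 0.0072 y 0.0074 z 0.0152 units | z now 0.0513 w 0.0161 gf 59.1 t 50.7
```

```bash
python3 -m jog '0 0 0 0 0;0 0 0 0 0;0 0 0 0 0;0 0 0 -0.3 0;0 0 0 -0.33 0'
python3 -m jog '0 0 0 0 0.0052;0 0 0 0 0;0 0 0 0 0;0 0 0 0 0;0 0 0 0 0'
python3 - <<'E'
from look import *
plan(.4522,.1114,.047,-7.1)
E
```

```text
time: 51.2
position: [0.574, 0.1267, 0.1432]
orientation: [-0.001, 0.738, 0.674, -0.001]
wrist_force: [1.2, 0.4, -0.2]
gripper_width: 0.0425
grip_force: 0.0
time: 51.7
position: [0.5745, 0.1266, 0.142]
orientation: [-0.0, 0.749, 0.662, -0.001]
wrist_force: [0.4, 0.0, -1.0]
gripper_width: 0.0423
grip_force: 0.0
psi -7.04 turn deg 0.06 units 0.0002 (mod: 0.0002) | x -0.2014 y -0.7964 z 0.6333 units | z now 0.1420 w 0.0423 gf 0.0 t 51.7
```

```bash
python3 -m jog '0 -0.067 -0.265 0 0;0 -0.067 -0.265 0 0;0 -0.067 -0.265 0 0;0 0 0 0 0;0 0 0 0 0'
python3 - <<'E'
from look import *
plan(.4522,.1114,.048,-7.1)
W=cloud(snapshot("top"))
w=rim(W,(230,282,240,285),.07,.1);print(len(w),w.mean(0) if len(w) else 0)
look({"stack":((165,225,165,250),.095,.115)})
E
```

```text
time: 52.2
position: [0.4526, 0.1114, 0.1432]
orientation: [0.0, 0.749, 0.662, 0.0]
wrist_force: [0.8, 0.4, 0.5]
gripper_width: 0.0425
grip_force: 0.0
psi -7.05 turn deg 0.05 units 0.0001 (mod: 0.0001) | x -0.0005 y -0.0025 z 0.6347 units | z now 0.1432 w 0.0425 gf 0.0 t 52.2
0 0
stack 398 z 0.1049 [0.5918 0.2745] yaw -5.18 rms 0.0015
```

```bash
python3 -m jog '0 0 0 0.25 0;0 0 0 0.25 0;0 0 0 0.13 0;0 0 0 0 0;1 0 0 0 0'
python3 -m jog '1 0 0 0 0;1 0 0 0 0;1 0 0 0 0;1 0 0 0 0;1 0 0 0 0'
python3 -m jog '1 0.0045 0.0667 0 -0.0213;1 0.0045 0.0667 0 -0.0213;1 0.0045 0.0667 0 -0.0213;1 0.0045 0.0667 0 -0.0213;1 0.0045 0.0667 0 -0.0213'
python3 -m jog '1 0.0045 0.0667 0 -0.0213;1 0.0045 0.0667 0 -0.0213;1 0.0045 0.0667 0 -0.0213;1 0.0045 0.0667 0 -0.0213;1 0.0045 0.0667 0 -0.0213'
python3 -m jog '1 0.0045 0.0667 0 -0.0213;1 0.0045 0.0667 0 -0.0213;1 0 0 0 0;1 0 0 0 0;1 0 0 0 0'
python3 - <<'E'
from look import *
plan(.537,.1796,.0478,84.9)
E
```

```text
time: 52.8
position: [0.4534, 0.1115, 0.0489]
orientation: [-0.0, 0.749, 0.662, -0.0]
wrist_force: [0.5, 1.1, 0.8]
gripper_width: 0.0291
grip_force: 0.0
time: 53.3
position: [0.4537, 0.1115, 0.05]
orientation: [0.001, 0.749, 0.662, 0.001]
wrist_force: [0.4, -2.1, 6.8]
gripper_width: 0.0145
grip_force: 58.8
time: 53.8
position: [0.502, 0.1229, 0.0499]
orientation: [0.0, 0.488, 0.873, 0.002]
wrist_force: [-1.2, 11.4, 5.6]
gripper_width: 0.0141
grip_force: 58.7
time: 54.3
position: [0.534, 0.1597, 0.05]
orientation: [0.002, 0.174, 0.985, 0.0]
wrist_force: [8.3, -4.0, 3.0]
gripper_width: 0.0141
grip_force: 58.7
time: 54.8
position: [0.5393, 0.1796, 0.0503]
orientation: [0.003, 0.044, 0.999, 0.001]
wrist_force: [18.7, 1.0, -2.4]
gripper_width: 0.014
grip_force: 58.7
psi 84.94 turn deg 0.04 units 0.0001 (mod: 0.0001) | x 0.0153 y -0.0015 z 0.0164 units | z now 0.0503 w 0.0140 gf 58.7 t 54.8
```

```bash
python3 -m jog '1 0.012 0.007 0 0;1 0 0.007 0 0;1 0 0 0 0;1 0 0 0 0;1 0 0 0 0'
python3 -m jog '0 0 0 0 0;0 0 0 0 0;0 0 0 0 0;0 0 0 -0.3 0;0 0 0 -0.33 0'
python3 -m jog '0 0 0 -0.3 0;0 0 -0.33 -0.1 0;0 0 -0.33 0 0;0 0 -0.33 0 0;0 0 -0.33 0 0'
python3 -m jog '0 0 -0.33 0 0;0 0 -0.33 0 0;0 0 -0.33 0 0;0 0 0 0 0;0 0 0 0 0'
python3 - <<'E'
from look import *
look({"stack":((165,225,165,250),.095,.115)},img="pics/t6.png")
W=cloud(snapshot("top"))
for n,b in {"handle":(245,265,205,226),"knob":(222,242,222,242)}.items():
    w=rim(W,b,.04,.1);w=w[w[:,2]>w[:,2].max()-.006];print(n,len(w),w.mean(0))
E
```

```text
time: 55.3
position: [0.5392, 0.181, 0.0505]
orientation: [0.005, 0.044, 0.999, 0.0]
wrist_force: [33.3, -5.4, -9.3]
gripper_width: 0.0144
grip_force: 59.1
time: 55.8
position: [0.5339, 0.1813, 0.1426]
orientation: [-0.002, 0.044, 0.999, -0.001]
wrist_force: [0.4, 1.0, 1.1]
gripper_width: 0.043
grip_force: 0.0
time: 56.3
position: [0.5171, -0.0156, 0.2029]
orientation: [0.0, 0.044, 0.999, 0.0]
wrist_force: [1.4, -0.7, 0.0]
gripper_width: 0.0428
grip_force: 0.0
time: 56.8
position: [0.5044, -0.1628, 0.2024]
orientation: [-0.0, 0.045, 0.999, 0.0]
wrist_force: [-0.2, 0.2, 0.5]
gripper_width: 0.0431
grip_force: 0.0
stack 407 z 0.1051 [0.5919 0.2744] yaw -4.93 rms 0.0015
handle 42 [0.5762821  0.12636518 0.08164238]
knob 27 [0.53573099 0.18071617 0.08079266]
```

View pics/t6.png

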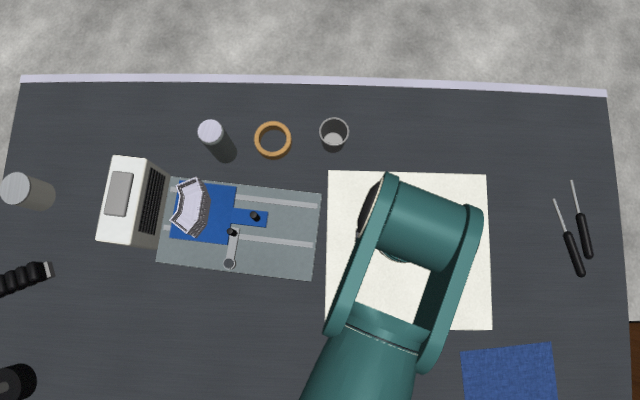

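The stack sits at (190,208), the sled is home, the latch is shut with its knob at (232,231), and the bystanders have not moved. Handing in.

```bash
python3 -c "
from station import ctrl
print(ctrl.close_job())"
```

```text
the job is handed in; nothing more can be done
None
```

The job is handed in (no verdict was returned): all three trays are nested level in the pocket, the sled is fully home, the latch is shut behind it, and the can, tape roll and cup are where they were.

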